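Lay out the stripped brake caliper for rebuild

ROBOT

A 6-joint arm with a two-finger parallel gripper is mounted at the origin on the work surface. World frame = base frame: x ahead of the robot, y to its left, z up, the work surface at z = 0. Lengths are in m, angles in rad, forces in N, time in s.
With the tool pointing down it reaches from about 0.3 to 0.775 m from the base axis. Payload 14.6 kg.
Tool frame: the origin (TCP) lies on the centre line of the jaws, within the pads' length; the fingertips stand 19 mm ahead of it and the grasp point (between the pads) is the TCP; z points along the fingers, y is the direction in which the jaws open and shut (so a half turn about z gives the same grasp; the last joint's range is limited). The gripper opens to 94 mm and grips with 3 to 60 N. Pads are 16 mm wide; open, the fingers measure 119 mm over their backs; the gripper's body (75 mm by 177 mm) begins 78 mm behind the grasp point.
Start: joints at [1.279, 0.3, 1.521, -0, 1.321, -0.067], TCP at [0.123, 0.536, 0.224] pointing down, gripper open.
Joint ranges: [-3.03, 3.03], [-0.79, 2.21], [0.23, 2.52], [-1.04, 4.18], [0, 3.07], [-2.55, 2.55]. Speed limits (rad/s): [2.22, 2.22, 2.57, 3.14, 3.14, 3.14].

INTERFACE

Orientations are given as [roll, pitch, yaw] about the fixed x, y, z axes, in that order (R = Rz(yaw) Ry(pitch) Rx(roll)).
In Python, from station import ctrl gives the robot as it stands. The module is installed in compiled form; this text tells all that it offers.
- The arm moves only by the shell command python3 -m creep 'ROWS' [FORCE]. ROWS is a JSON object of lists of equal length, an entry for each row: "translation": the shift along the world's x, y, z in mm, a list of three; "yaw": the turn about the world's z in rad; "gripper": the closure in counts, from 0 (fully open) to 255 (shut). A call has 1 to 5 rows; each row is the pose to reach, as a shift and turn from the pose measured when the call began; what a row does not reach only later rows make up. A row lasts 1/12 s, in which the tool goes at most 41.7 mm and 7.16 degrees, less where a joint would pass 70% of its speed; a pose out of reach is approached as far as the arm can. A call with a gripper value outside its range is refused whole. The fingers move at their own pace and stop on an object; FORCE is the grip in N (left out, the last holds). Time passes only in rows, so rows that repeat a pose let the fingers close. It gives the time, the measured TCP pose, the force and the opening at its end, in the units of the state.
- ctrl.get_obs(): the state, without advancing time (a new reading comes with each control period).
- ctrl.camera(name): name is "scene" or "top"; returns a dict with "pixels" (384x512x3 uint8, red, green, blue), "depth" (384x512 float32, m along the optical axis (not along the pixel's ray), 0 where there is no reading), "fx", "fy", "cx", "cy" (pixels), "R" (3x3) and "t" (3): a world point X has camera coordinates R X + t. Camera axes: x right, y down, z forward; pixel columns grow to the right and rows downward; lengths in m; the calibration is good to about 2 mm. A picture is of the moment at which its call begins.
- ctrl.hand_in(): hands the job in, once; it reports no verdict.
The state is a dict: "time_s": time; "qpos": joint angles; "joint_vel": joint speeds; "tau": joint torques, N m; "ee_pos": TCP position; "eef_rot": TCP orientation; "force": force on the tool from outside, world axes, zero at the start; "moment": the same for the moment, N m; "grip_width": finger opening in m.
Only numpy, scipy, OpenCV 4.12 (cv2) and the standard library are available. Lean on these libraries where they do the work, as an engineer would, in place of code of your own. Each camera call takes 0.05 s, during which the arm holds its last target. There are 200 camera calls.

TASK

Lay out the stripped caliper parts for the rebuild: stand the brown phenolic piston, mouth up, in the middle of the round drip dish and seat the polymer plug, stem down, in its mouth; lay the bracket casting flat in the middle of the rubber pad, lengthways along it, and stand the shorter steel sleeve upright on the middle of its raised top. Stand the taller steel sleeve upright on the bench midway between the dish and the pad. Leave the bolt and the spanner where they lie, and let go of everything.

Things in the scene. Friction and masses are not known exactly. Their poses are not given: they have to be found in the camera images.
- piston_center (a point): Brown pitted phenolic piston, an upright cup 52 mm in diameter and 50 mm high, standing on its closed end with its mouth (37 mm wide, 40 mm deep) up. The point is at its centre, 25 mm above its underside; z up the axis. It starts in the row of parts nearest the robot.
- plug_center (a point): Polymer caliper plug, 46 mm high, on its stem: stem 26 mm diameter, 12 mm long; above it a flange 48 mm diameter, 8 mm thick; on top a round hub to grip, 26 mm diameter, 26 mm tall. The point is its centre, 23 mm above the foot, 3 mm above the flange top; z up. Seated in the piston, flange on the rim, the point is 36 mm above the piston centre. Starts in the row nearest the robot.
- bracket_center (a point): Dark greasy iron bracket casting, 90 mm long (x), 40 mm wide (y), 32 mm high (z): rounded lugs 18 mm high at both ends and a raised flat-topped block 44 mm by 40 mm in the middle, 32 mm high. The point is at its centre, 16 mm above its underside and 16 mm below the flat top. Same both ways round. Starts in the row nearest the robot.
- sleeve_tall_center (a point): The taller steel guide sleeve: upright tube 26 mm in diameter, 60 mm high. The point is at its centre, 30 mm above its foot; z up the axis. Starts in the row nearest the robot.
- sleeve_short_center (a point): The shorter steel guide sleeve: upright tube 26 mm in diameter, 32 mm high. The point is at its centre, 16 mm above its foot; z up the axis. Starts in the row nearest the robot.
- dish: Round shallow steel drip dish, fixed to the bench, 124 mm in diameter; floor 2 mm thick, rim 6 mm high and 3 mm thick. Origin on the bench under its centre.
- pad: Black rubber pad, fixed to the bench, 120 mm long (x), 80 mm wide (y), 4 mm thick. Origin on the bench under its centre. Dish and pad lie beyond the row of parts, one on the left and one on the right, centres 400 mm apart.
- bolt_center (a point): Loose steel hex bolt with its nut on, 48 mm long, 17 mm across the head, lying on the bench between the row of parts and the place for the taller sleeve; to be left alone. The point is near its middle, 8.5 mm above the bench; x along the bolt, head at the -x end.
- spanner: Loose steel spanner 160 mm long lying flat beyond the dish and pad; to be left alone. Origin on its underside near its middle; x along it.
Mind the look-alikes: they are no part of the job. Of the things like the dish, leave any that is purple; of the rest the smaller one is meant.

How it is judged:
By the outcome, as a careful person would: the job done as asked, in the order asked, and still so for the second after the job is handed in, with the robot touching nothing.
It also fails if it takes over 138 s, if anything falls off the work surface, if the arm or the gripper's body presses on something with over 40 N, if the wrist force passes 120 N, or if a joint passes its speed limit or range.

## Working session

There is one attempt and no reset: what is moved stays moved. The work goes in short steps, Python scripts to look and compute and a shell command to move; the robot and the scene stay as the last step left them, time stands still between calls to the robot, and variables do not carry over. Pictures are saved under pics/ and viewed, about 12 in all and at most 16, crops included, and the job is handed in when it is done.

```bash
mkdir -p pics
cat > h.py <<'E'
import numpy as np, cv2
from station import ctrl
def shot(n, f):
    c=ctrl.camera(n); cv2.imwrite(f,c["pixels"][:,:,::-1]); return c
def cloud(c):
    d=c["depth"]; v,u=np.indices(d.shape)
    P=np.stack([(u-c["cx"])/c["fx"]*d,(v-c["cy"])/c["fy"]*d,d],-1)
    W=(P-c["t"])@c["R"]; W[d==0]=np.nan
    return W
E
python3 - <<'E'
from h import *
for n in("scene","top"):
    c=shot(n,f"pics/{n}0.png"); np.savez(f"{n}0.npz",**c); print(n,-c["R"].T@c["t"],c["fx"])
o=ctrl.get_obs(); print(o)
E
```

```text
scene [1.15433935 0.37107165 0.8875743 ] 458.59244199213316
top [0.46323861 0.00602243 1.14033987] 408.1963179401218
{'time_s': 0.1, 'qpos': array([ 1.27938263e+00,  3.00410357e-01,  1.52149493e+00,  1.09737186e-05,
        1.32068392e+00, -6.66162964e-02]), 'joint_vel': array([-0.00048542, -0.00071828, -0.00213673,  0.00158965, -0.00127413,
        0.00106661]), 'tau': array([ 3.31959818e-04, -5.32641470e+01, -3.53278720e+01,  7.09196040e-02,
        2.34952132e-02, -9.10527751e-05]), 'ee_pos': array([0.12255054, 0.53596512, 0.22395608]), 'eef_rot': array([-3.14059902e+00, -7.69435285e-05,  2.91679249e+00]), 'force': array([ 0.18665999, -0.43231533, -0.65018171]), 'moment': array([ 0.01299912,  0.00464025, -0.00192601]), 'grip_width': 0.09405753999210795}
```

View pics/scene0.png

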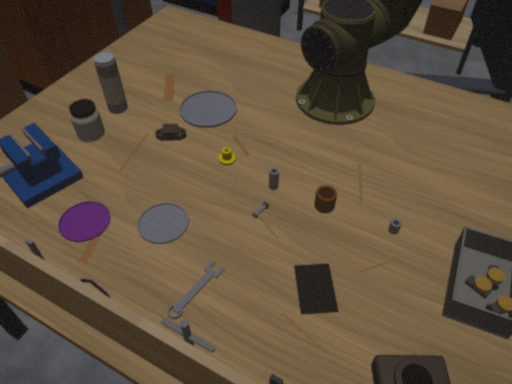

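View pics/top0.png

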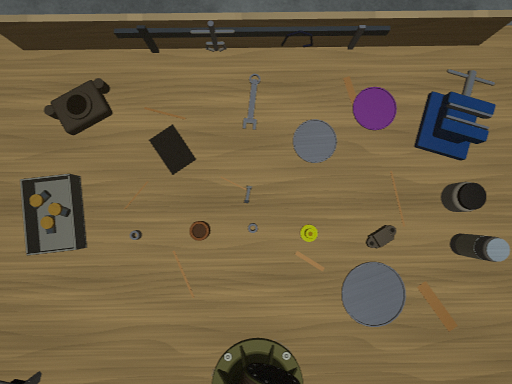

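The top view shows, left to right, the short sleeve (136,235), piston (200,230), tall sleeve (252,227), plug (309,233) and bracket (381,236). The pad is at (172,149), the bolt at (248,194) and the spanner at (252,102).

There are three dish-like things:
- Purple at (374,108): excluded.
- Large grey at (373,293).
- Small grey at (314,141): this fits, being the smaller one, beyond the row and about 142 px (400 mm) from the pad.

Next I'll measure these and enlarge the view to confirm.

Run:
```python
from h import *
c=dict(np.load("top0.npz")); W=cloud(c)
cv2.imwrite("pics/crop1.png",cv2.resize(c["pixels"][60:340,110:440,::-1],None,fx=2.1,fy=2.1,interpolation=cv2.INTER_CUBIC))
p=c["R"]@[.1226,.536,.224]+c["t"]; print("tcp px",p[:2]/p[2]*c["fx"]+[c["cx"],c["cy"]])
px=c["pixels"].astype(int)
for n,(u,v),r,lo,hi in [("short",(136,235),14,.015,.1),("piston",(200,230),16,.02,.1),("tall",(252,227),16,.03,.1),("plug",(309,233),16,.008,.1),("plughub",(309,233),16,.035,.1),("bracket",(381,236),24,.008,.1),("btop",(381,236),24,.025,.1),("bolt",(248,194),14,.006,.1)]:
    w=W[v-r:v+r,u-r:u+r].reshape(-1,3); w=w[(w[:,2]>lo)&(w[:,2]<hi)]
    (cx,cy),(a,b),t=cv2.minAreaRect((w[:,:2]*1000).astype(np.float32))
    print(n,len(w),np.round([cx,cy,a,b,t],1),"mean",np.round(w.mean(0)*1000,1),"zmax %.1f"%(w[:,2].max()*1000))
for n,(u,v),r in [("pad",(172,149),32),("dish",(314,141),26),("big",(373,293),36)]:
    s=px[v-r:v+r,u-r:u+r]; w=W[v-r:v+r,u-r:u+r]
    m=(s.sum(2)<130) if n=="pad" else (s[...,2]>s[...,0]-5)
    q=w[m]; q=q[np.isfinite(q[:,0])]; (cx,cy),(a,b),t=cv2.minAreaRect((q[:,:2]*1000).astype(np.float32))
    print(n,m.sum(),np.round([cx,cy,a,b,t],1),"med",np.round(np.median(q,0)*1000,1),q.mean(0))
```

```text
tcp px [ 12.34959    373.29800133]
short 78 [409.7 328.8  24.3  24.4  41. ] mean [410.  327.8  28.3] zmax 36.2
piston 316 [419.5 151.9  50.5  50.3   0.5] mean [419.9 151.6  44.3] zmax 54.5
tall 58 [425.5  10.4  23.8  23.7  88.5] mean [424.9   9.4  58.3] zmax 64.8
plug 237 [ 408.  -143.8   44.2   46.4   88.1] mean [ 407.9 -142.7   28.5] zmax 50.6
plughub 73 [ 407.9 -144.2   24.5   21.4   88.6] mean [ 407.7 -143.5   46.4] zmax 50.6
bracket 449 [ 394.5 -344.    40.9   88.2   30.4] mean [ 394.6 -341.3   25.5] zmax 37.6
btop 249 [ 394.6 -344.4   40.7   44.9   31.1] mean [ 394.6 -343.5   31.7] zmax 37.6
bolt 74 [515.5  16.5  64.3  47.2  78. ] mean [517.1  21.2  13.6] zmax 22.0
pad 1150 [645.1 229.3 118.   79.2  33.5] med [645.7 229.6   4.3] [0.64522914 0.22934495 0.00431695]
dish 1456 [ 663.4 -169.7  120.3  119.6   52.1] med [ 663.8 -169.6    2.5] [ 0.6639913  -0.16977256  0.00256507]
big 3236 [ 236.5 -322.8  177.9  174.5   88.8] med [ 235.6 -322.4    3.4] [ 0.23572267 -0.32217852  0.00362382]
```

View pics/crop1.png

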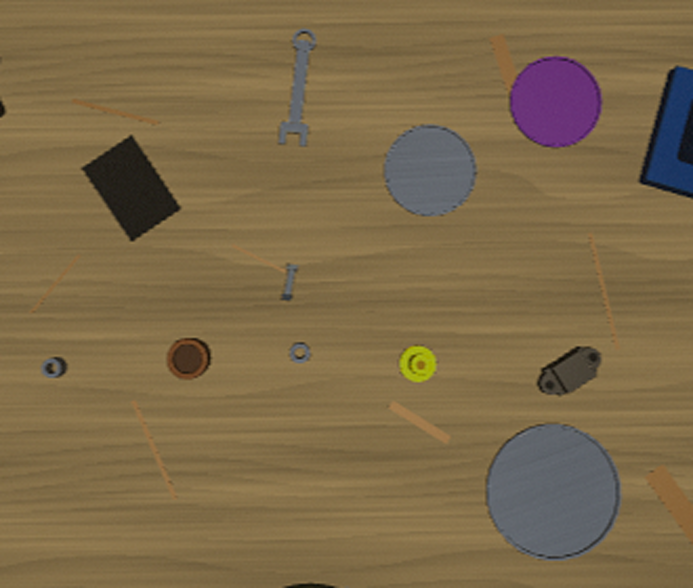

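The enlarged crop confirms the dish choice: the small grey one at (430,170) measures about 120 mm and sits 399.5 mm from the pad. The big one is 177 mm. The part sizes also agree with the description. First move: above the piston at (419.5,151.7).

```bash
python3 -m creep '{"translation":[[25,-32,-5],[50,-64,-15],[75,-97,-25],[100,-130,-35],[120,-155,-45]],"yaw":[0,0,0,0,0],"gripper":[0,0,0,0,0]}' 20
python3 -m creep '{"translation":[[25,-32,-5],[50,-64,-15],[75,-97,-25],[100,-130,-35],[120,-155,-40]],"yaw":[0,0,0,0,0],"gripper":[0,0,0,0,0]}'
```

```text
time_s: 0.52
ee_pos: [0.2433, 0.3789, 0.1784]
eef_rot: [-3.14, -0.0, 2.917]
force: [-0.4, 0.6, -0.1]
grip_width: 0.0939
time_s: 0.93
ee_pos: [0.3638, 0.2216, 0.1376]
eef_rot: [-3.14, -0.001, 2.916]
force: [0.2, 0.3, -0.5]
grip_width: 0.094
```

```bash
python3 -m creep '{"translation":[[20,-25,0],[40,-50,0],[56,-70,-10],[56,-70,-25],[56,-70,-25]],"yaw":[0,0,0,0,0],"gripper":[0,0,0,0,0]}' 20
python3 - <<'E'
from h import *
c=shot("scene","pics/s1.png"); cv2.imwrite("pics/s1c.png",cv2.resize(c["pixels"][100:280,220:440,::-1],None,fx=3,fy=3)); print(ctrl.get_obs()["ee_pos"])
W=cloud(c);w=W[180:216,308:342].reshape(-1,3);w=w[(w[:,2]>.035)&(w[:,2]<.06)];print(cv2.minAreaRect((w[:,:2]*1000).astype(np.float32)),w.mean(0))
E
```

```text
time_s: 1.35
ee_pos: [0.4192, 0.1503, 0.1104]
eef_rot: [-3.138, -0.004, 2.914]
force: [-0.1, -0.4, -0.9]
grip_width: 0.0941
[0.41919444 0.15107165 0.11155465]
((424.90765380859375, 148.06503295898438), (50.02141189575195, 50.089141845703125), 42.98218536376953) [0.4247111  0.1481061  0.04340351]
```

View pics/s1c.png

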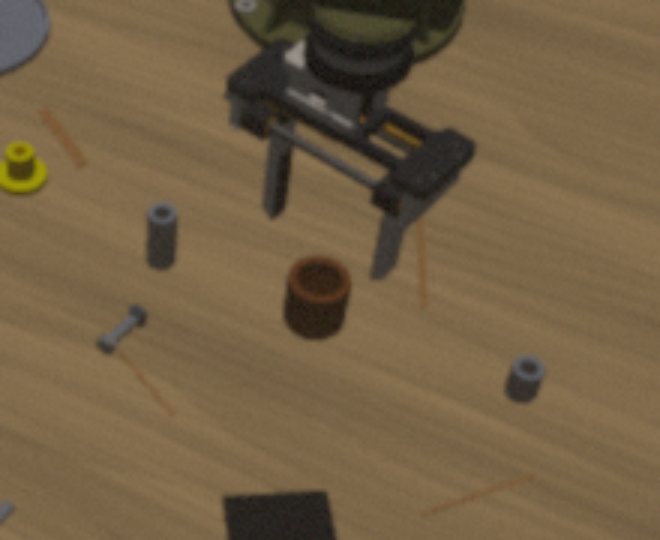

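The gripper hangs above and slightly behind the piston (crop 318,295). The two cameras disagree by about 5 mm on its position, so I'll use the fingers, whose pose is known, as the reference for both.

Run:
```python
from h import *
o=ctrl.get_obs(); tcp=o["ee_pos"]; y=o["eef_rot"][2]; d=np.array([np.sin(y),-np.cos(y)]); n=np.array([-d[1],d[0]])
for nm in("scene","top"):
    c=ctrl.camera(nm); W=cloud(c).reshape(-1,3); 
    w=W[(abs(W[:,0]-tcp[0])<.1)&(abs(W[:,1]-tcp[1])<.1)&(W[:,2]>tcp[2]-.04)&(W[:,2]<tcp[2]+.045)]
    r=(w[:,:2]-tcp[:2]); a=r@d*1000; b=r@n*1000
    print(nm,len(w))
    for s in(1,-1):
        k=a*s>20
        if k.any(): print(s,k.sum(),"along jaw",np.percentile(a[k],[3,97]).round(1),"across",np.percentile(b[k],[3,97]).round(1),"zmin",(np.percentile(w[k,2],2)-tcp[2]).round(4))
c=dict(np.load("scene0.npz")); W=cloud(c); px=c["pixels"].astype(int)
for nm,(u,v),r in [("pad",(316,288),32),("dish",(163,223),28)]:
    s=px[v-r:v+r,u-r:u+r]; m=(s.sum(2)<130) if nm=="pad" else (s[...,2]>s[...,0]-5)
    q=W[v-r:v+r,u-r:u+r][m]; q=q[np.isfinite(q[:,0])]; print(nm,cv2.minAreaRect((q[:,:2]*1000).astype(np.float32)),np.median(q[:,2]))
for nm,(u,v),r,lo in [("short",(395,227),12,.015),("tall",(274,179),15,.03),("plug",(227,157),14,.035),("bracket",(171,132),20,.009)]:
    w=W[v-r:v+r,u-r:u+r].reshape(-1,3); w=w[(w[:,2]>lo)&(w[:,2]<.1)]
    print(nm,cv2.minAreaRect((w[:,:2]*1000).astype(np.float32)),w[:,2].max())
```

```text
scene 303
1 144 along jaw [46.3 58.8] across [-14.2   4.2] zmin -0.0156
-1 159 along jaw [-59.5 -47.6] across [-13.8   4.2] zmin -0.0171
top 0
pad ((648.6129760742188, 227.2136993408203), (118.84046936035156, 76.44680786132812), 33.123497009277344) 0.003034277102215087
dish ((667.0255737304688, -172.6151123046875), (122.53646850585938, 119.88752746582031), 63.19290542602539) 0.0015096077435956359
short ((414.3069152832031, 324.2879638671875), (25.362850189208984, 23.2979793548584), 25.52113914489746) 0.03391443757603814
tall ((428.5380554199219, 6.007755279541016), (27.21152114868164, 23.568485260009766), 28.030975341796875) 0.06155112110205482
plug ((411.5288391113281, -147.46298217773438), (25.708383560180664, 21.648902893066406), 31.977516174316406) 0.04946664325274014
bracket ((368.54913330078125, -347.9176940917969), (84.29788970947266, 126.17625427246094), 85.63131713867188) 0.035136416037143695
```

The scene camera is off by about (+4.7,−1.6) mm against the fingers. The top camera is therefore good to about 1 mm in x, and reads y about 2 mm high. The TCP is over the piston, so I descend and grip.

```bash
python3 -m creep '{"translation":[[0,0,-25],[0,0,-50],[0,0,-70],[0,0,-76],[0,0,-76]],"yaw":[0,0,0,0,0],"gripper":[0,0,0,0,0]}' 20
python3 -m creep '{"translation":[[0,0,0],[0,0,0],[0,0,0],[0,0,0],[0,0,0]],"yaw":[0,0,0,0,0],"gripper":[200,200,200,200,200]}' 20
python3 -m creep '{"translation":[[0,0,0],[0,0,0],[0,0,0],[0,0,0],[0,0,0]],"yaw":[0,0,0,0,0],"gripper":[200,200,200,200,200]}' 20
python3 - <<'E'
from h import *
c=dict(ctrl.camera("top")); W=cloud(c); w=W[205:250,175:225].reshape(-1,3)
s=dict(ctrl.camera("scene")); 
P=cloud(s)[175:225,300:350].reshape(-1,3); P=P[(P[:,2]>.035)&(P[:,2]<.056)]; 
print(ctrl.get_obs()["ee_pos"],cv2.minAreaRect((P[:,:2]*1000).astype(np.float32)))
E
```

```text
time_s: 1.92
ee_pos: [0.419, 0.1524, 0.0366]
eef_rot: [-3.139, -0.002, 2.918]
force: [0.2, 0.6, -0.5]
grip_width: 0.0939
time_s: 2.33
ee_pos: [0.4193, 0.1525, 0.0372]
eef_rot: [-3.139, -0.001, 2.918]
force: [0.5, -0.3, -0.9]
grip_width: 0.0641
time_s: 2.75
ee_pos: [0.4195, 0.1525, 0.0374]
eef_rot: [-3.139, -0.001, 2.918]
force: [-0.3, -1.2, 6.0]
grip_width: 0.0524
[0.4194381  0.15250335 0.03741334] ((426.086669921875, 152.56307983398438), (68.33790588378906, 51.008140563964844), 51.8338508605957)
```

```bash
python3 -m creep '{"translation":[[0,0,8],[0,0,25],[0,0,50],[10,-10,75],[25,-30,90]],"yaw":[0,0,0,0,0],"gripper":[200,200,200,200,200]}' 25
python3 -m creep '{"translation":[[20,-26,0],[40,-52,0],[60,-79,0],[80,-106,0],[100,-132,0]],"yaw":[0,0,0,0,0],"gripper":[200,200,200,200,200]}'
python3 -m creep '{"translation":[[20,-26,0],[40,-52,0],[60,-79,0],[80,-106,0],[98,-130,0]],"yaw":[0,0,0,0,0],"gripper":[200,200,200,200,200]}'
```

```text
time_s: 3.27
ee_pos: [0.4445, 0.1234, 0.1301]
eef_rot: [-3.141, 0.0, 2.92]
force: [0.1, -1.0, -0.7]
grip_width: 0.0519
time_s: 3.68
ee_pos: [0.5451, -0.0102, 0.1305]
eef_rot: [-3.141, 0.0, 2.92]
force: [-0.0, -0.7, -1.8]
grip_width: 0.0521
time_s: 4.1
ee_pos: [0.6437, -0.142, 0.1306]
eef_rot: [-3.141, -0.0, 2.92]
force: [-0.8, -0.0, -1.3]
grip_width: 0.0522
```

```bash
python3 -m creep '{"translation":[[10,-15,0],[19,-29,-10],[19,-29,-40],[19,-29,-70],[19,-29,-80]],"yaw":[0,0,0,0,0],"gripper":[200,200,200,200,200]}'
python3 - <<'E'
from h import *
o=ctrl.get_obs(); tcp=o["ee_pos"]; print(tcp)
c=shot("scene","pics/s2.png"); cv2.imwrite("pics/s2c.png",cv2.resize(c["pixels"][140:270,100:280,::-1],None,fx=4,fy=4))
E
```

```text
time_s: 4.52
ee_pos: [0.6607, -0.1706, 0.0459]
eef_rot: [-3.141, -0.007, 2.919]
force: [-1.3, 1.4, -1.8]
grip_width: 0.0523
[ 0.66065262 -0.17060632  0.04594735]
```

View pics/s2c.png

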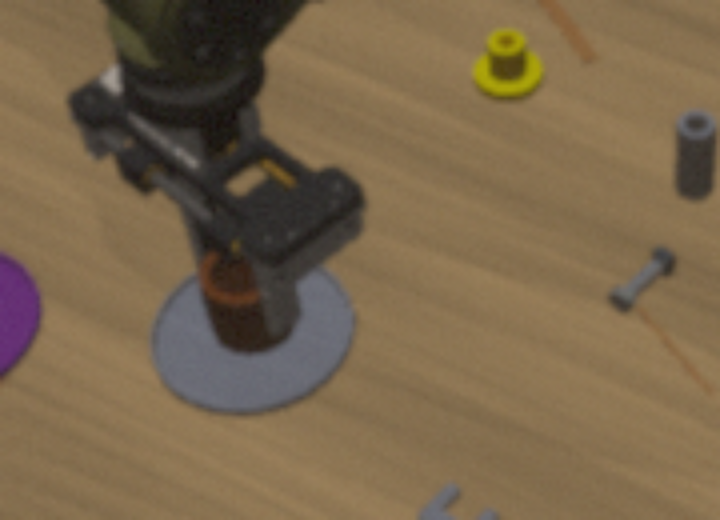

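The gripped piston sits just above the dish: its foot is at (250,348), with the dish centre near (253,333). I lower it in small steps while watching the force.

```bash
python3 -m creep '{"translation":[[2,-1,-2],[2,-1,-4],[2,-1,-5],[2,-1,-6],[2,-1,-6]],"yaw":[0,0,0,0,0],"gripper":[200,200,200,200,200]}'
python3 -m creep '{"translation":[[0,0,0],[0,0,0],[0,0,0]],"yaw":[0,0,0],"gripper":[200,200,200]}'
```

```text
time_s: 4.98
ee_pos: [0.663, -0.1714, 0.0409]
eef_rot: [-3.141, -0.006, 2.92]
force: [0.0, 0.3, -1.5]
grip_width: 0.0527
time_s: 5.23
ee_pos: [0.6631, -0.1714, 0.0413]
eef_rot: [-3.141, -0.005, 2.92]
force: [0.3, 0.6, -1.0]
grip_width: 0.0522
```

```bash
python3 -m creep '{"translation":[[0,0,-1],[0,0,-2],[0,0,-3],[0,0,-3]],"yaw":[0,0,0,0],"gripper":[200,200,200,200]}'
```

```text
time_s: 5.57
ee_pos: [0.6633, -0.1715, 0.0395]
eef_rot: [-3.141, -0.005, 2.92]
force: [-5.3, 1.6, 9.3]
grip_width: 0.0524
```

Contact at z = 39.5 mm, as predicted. I release and go up.

```bash
python3 -m creep '{"translation":[[0,0,0],[0,0,0],[0,0,0],[0,0,0],[0,0,0]],"yaw":[0,0,0,0,0],"gripper":[0,0,0,0,0]}'
python3 -m creep '{"translation":[[0,0,0],[0,0,10],[0,0,40],[0,0,75],[-15,0,110]],"yaw":[0,0,0,0,0],"gripper":[0,0,0,0,0]}'
python3 -m creep '{"translation":[[-40,4,0],[-80,8,0],[-120,12,0],[-160,16,0],[-200,22,0]],"yaw":[0,0,0,0,0],"gripper":[0,0,0,0,0]}'
python3 - <<'E'
from h import *
c=shot("top","pics/t2.png"); np.savez("top2.npz",**c); W=cloud(c); u,v=314,141;r=26
w=W[v-r:v+r,u-r:u+r].reshape(-1,3);w=w[(w[:,2]>.035)&(w[:,2]<.08)]; print(len(w),cv2.minAreaRect((w[:,:2]*1000).astype(np.float32)),w[:,2].max())
s=ctrl.camera("scene");W=cloud(s);w=W[185:245,130:195].reshape(-1,3);w=w[(w[:,2]>.035)&(w[:,2]<.08)]; print(len(w),cv2.minAreaRect((w[:,:2]*1000).astype(np.float32)),w[:,2].max())
E
```

```text
time_s: 5.98
ee_pos: [0.6632, -0.1715, 0.0393]
eef_rot: [-3.141, -0.005, 2.92]
force: [0.6, -0.5, -0.8]
grip_width: 0.0818
time_s: 6.4
ee_pos: [0.6489, -0.1712, 0.1509]
eef_rot: [-3.141, -0.005, 2.92]
force: [0.0, -0.6, 0.2]
grip_width: 0.0942
time_s: 6.82
ee_pos: [0.447, -0.1489, 0.1514]
eef_rot: [-3.141, -0.004, 2.92]
force: [0.5, -0.7, -0.7]
grip_width: 0.0941
305 ((663.0963134765625, -168.83180236816406), (50.674476623535156, 50.31247329711914), 84.00691986083984) 0.05754274055046871
373 ((668.3350830078125, -172.4636993408203), (51.74103927612305, 50.34600830078125), 66.07707214355469) 0.053958326387625204
```

Both cameras show the piston upright within about 1 mm of the dish centre. The top camera has a y bias of about +2.5 mm, so the plug is at about (408,−146.5).

```bash
python3 -m creep '{"translation":[[-20,1,0],[-39,2,-10],[-39,2,-45],[-39,2,-80],[-39,2,-104]],"yaw":[0,0,0,0,0],"gripper":[60,60,60,60,60]}' 20
python3 -m creep '{"translation":[[0,0,-2],[0,0,-4],[0,0,-4],[0,0,-4],[0,0,-4]],"yaw":[0,0,0,0,0],"gripper":[60,60,220,220,220]}' 20
python3 -m creep '{"translation":[[0,0,0],[0,0,0],[0,0,0],[0,0,0],[0,0,0]],"yaw":[0,0,0,0,0],"gripper":[220,220,220,220,220]}' 20
python3 -m creep '{"translation":[[0,0,0],[0,0,0],[0,0,5],[0,0,15],[0,0,30]],"yaw":[0,0,0,0,0],"gripper":[220,220,220,220,220]}' 20
```

```text
time_s: 7.33
ee_pos: [0.4053, -0.1461, 0.0457]
eef_rot: [-3.141, -0.007, 2.919]
force: [0.4, 0.0, -0.5]
grip_width: 0.0725
time_s: 7.75
ee_pos: [0.4062, -0.1465, 0.0431]
eef_rot: [-3.141, -0.005, 2.919]
force: [0.7, 0.2, 0.3]
grip_width: 0.055
time_s: 8.17
ee_pos: [0.4062, -0.1465, 0.0432]
eef_rot: [-3.141, -0.004, 2.919]
force: [-0.1, 0.5, 2.3]
grip_width: 0.0255
time_s: 8.58
ee_pos: [0.4057, -0.1463, 0.0734]
eef_rot: [-3.141, -0.006, 2.919]
force: [0.3, 0.2, -1.3]
grip_width: 0.0256
```

```bash
python3 -m creep '{"translation":[[0,0,25],[5,0,50],[25,-2,65],[50,-5,65],[80,-8,65]],"yaw":[0,0,0,0,0],"gripper":[220,220,220,220,220]}'
python3 -m creep '{"translation":[[35,-3,0],[70,-7,0],[105,-10,0],[140,-14,0],[168,-17,0]],"yaw":[0,0,0,0,0],"gripper":[220,220,220,220,220]}'
python3 -m creep '{"translation":[[8,0,0],[8,0,-15],[8,0,-25],[8,0,-30],[8,0,-30]],"yaw":[0,0,0,0,0],"gripper":[220,220,220,220,220]}'
python3 - <<'E'
from h import *
c=shot("scene","pics/s3.png"); cv2.imwrite("pics/s3c.png",cv2.resize(c["pixels"][140:270,100:280,::-1],None,fx=4,fy=4)); print(ctrl.get_obs()["ee_pos"])
E
```

```text
time_s: 9.0
ee_pos: [0.4867, -0.1546, 0.1408]
eef_rot: [-3.141, -0.003, 2.919]
force: [-0.3, -1.2, 0.1]
grip_width: 0.0256
time_s: 9.42
ee_pos: [0.6566, -0.1715, 0.1416]
eef_rot: [-3.141, -0.003, 2.919]
force: [0.2, 0.0, -0.6]
grip_width: 0.0255
time_s: 9.83
ee_pos: [0.6637, -0.1713, 0.1105]
eef_rot: [-3.141, -0.005, 2.919]
force: [0.2, -0.3, -0.6]
grip_width: 0.0257
[ 0.66409346 -0.17150937  0.11153386]
```

View pics/s3c.png

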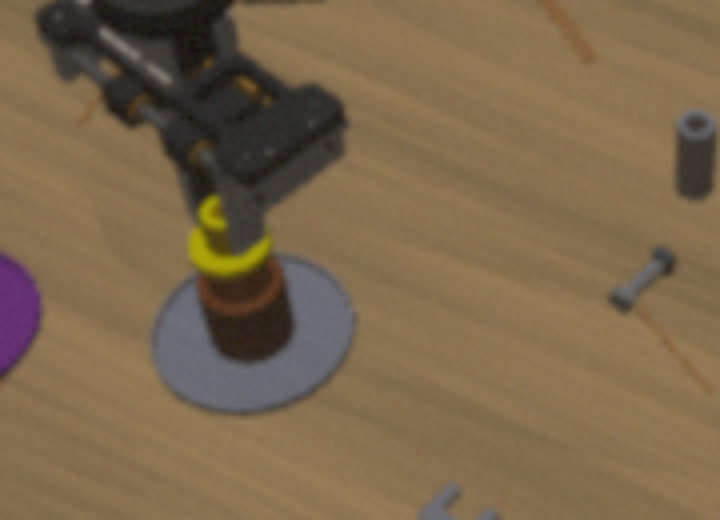

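The plug is held upright over the piston: flange at (230,245), rim at (240,288). That lines up with the piston axis in this view, so I lower it in.

```bash
python3 -m creep '{"translation":[[-1,0,-6],[-1,0,-12],[-1,0,-18],[-1,0,-22],[-1,0,-24]],"yaw":[0,0,0,0,0],"gripper":[220,220,220,220,220]}'
python3 -m creep '{"translation":[[0,0,-1],[0,0,-2],[0,0,-3],[0,0,-4]],"yaw":[0,0,0,0],"gripper":[220,220,220,220]}'
```

```text
time_s: 10.3
ee_pos: [0.6628, -0.1714, 0.0866]
eef_rot: [-3.141, -0.005, 2.919]
force: [0.1, 0.6, -1.1]
grip_width: 0.0256
time_s: 10.63
ee_pos: [0.6631, -0.1715, 0.0833]
eef_rot: [-3.141, -0.004, 2.919]
force: [-3.3, 0.2, 9.8]
grip_width: 0.0261
```

Contact at 83.3 mm, the exact seated height (predicted 83.2). I release, go up, and move on to the bracket.

```bash
python3 -m creep '{"translation":[[0,0,0],[0,0,0],[0,0,0],[0,0,0],[0,0,0]],"yaw":[0,0,0,0,0],"gripper":[0,0,0,0,0]}'
python3 -m creep '{"translation":[[0,0,0],[0,0,10],[0,0,40],[0,0,75],[-15,-5,90]],"yaw":[0,0,0,0,0],"gripper":[0,0,0,0,0]}'
python3 -m creep '{"translation":[[-30,-19,0],[-60,-39,0],[-90,-59,0],[-120,-79,0],[-150,-99,0]],"yaw":[-0.1,-0.21,-0.32,-0.43,-0.54],"gripper":[0,0,0,0,0]}'
python3 -m creep '{"translation":[[-30,-20,0],[-60,-40,0],[-90,-60,0],[-103,-71,-10],[-103,-71,-20]],"yaw":[-0.1,-0.2,-0.28,-0.28,-0.28],"gripper":[0,0,0,0,0]}'
python3 - <<'E'
from h import *
s=shot("scene","pics/s4.png"); np.savez("s4.npz",**s)
W=cloud(s);w=W[180:245,130:195].reshape(-1,3)
for lo,hi in((.075,.095),(.058,.068)):
    p=w[(w[:,2]>lo)&(w[:,2]<hi)]; print(len(p),cv2.minAreaRect((p[:,:2]*1000).astype(np.float32)))
print(ctrl.get_obs()["ee_pos"],ctrl.get_obs()["eef_rot"])
cv2.imwrite("pics/s4c.png",cv2.resize(s["pixels"][60:270,90:290,::-1],None,fx=2.8,fy=2.8))
E
```

```text
time_s: 11.05
ee_pos: [0.663, -0.1715, 0.0832]
eef_rot: [-3.141, -0.004, 2.919]
force: [0.1, -0.0, -0.8]
grip_width: 0.0552
time_s: 11.47
ee_pos: [0.65, -0.1761, 0.1784]
eef_rot: [-3.14, 0.002, 2.92]
force: [0.6, -0.8, 0.4]
grip_width: 0.0889
time_s: 11.88
ee_pos: [0.4986, -0.2757, 0.1793]
eef_rot: [-3.141, 0.003, 2.375]
force: [0.9, -0.4, 1.0]
grip_width: 0.0939
time_s: 12.3
ee_pos: [0.3936, -0.3488, 0.1605]
eef_rot: [-3.141, 0.005, 2.091]
force: [0.2, -0.0, -0.5]
grip_width: 0.0939
100 ((667.3877563476562, -172.2569122314453), (25.747705459594727, 24.803171157836914), 20.461811065673828)
147 ((670.4708862304688, -170.1759033203125), (41.342159271240234, 45.75697326660156), 48.546531677246094)
[ 0.39432107 -0.34713702  0.15799751] [-3.14030476e+00  1.77894487e-03  2.09273179e+00]
```

View pics/s4c.png

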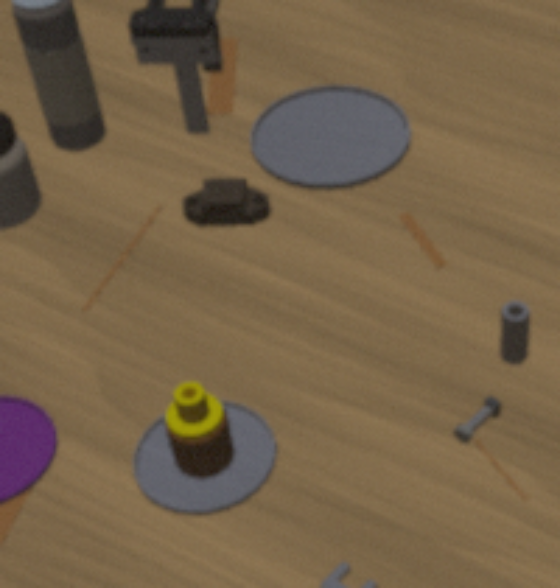

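The plug is seated upright in the piston (190,430), and the open gripper is above the bracket (225,200). I descend and grip firmly, since the bracket is greasy.

```bash
python3 -m creep '{"translation":[[0,0,-30],[0,0,-60],[0,0,-90],[0,0,-115],[0,0,-128]],"yaw":[0,0,0,0,0],"gripper":[0,0,0,0,0]}' 50
python3 -m creep '{"translation":[[0,0,-4],[0,0,-6],[0,0,-6],[0,0,-6],[0,0,-6]],"yaw":[0,0,0,0,0],"gripper":[0,0,200,200,200]}' 50
python3 -m creep '{"translation":[[0,0,0],[0,0,0],[0,0,0],[0,0,0],[0,0,0]],"yaw":[0,0,0,0,0],"gripper":[220,220,220,220,220]}' 50
python3 -m creep '{"translation":[[0,0,0],[0,0,0],[0,0,4],[0,0,10],[0,0,20]],"yaw":[0,0,0,0,0],"gripper":[220,220,220,220,220]}' 50
```

```text
time_s: 12.77
ee_pos: [0.3945, -0.3455, 0.0273]
eef_rot: [-3.14, -0.002, 2.094]
force: [0.1, 0.1, 0.4]
grip_width: 0.0941
time_s: 13.18
ee_pos: [0.3951, -0.3458, 0.0224]
eef_rot: [-3.14, 0.0, 2.095]
force: [-0.2, -0.5, 0.7]
grip_width: 0.0772
time_s: 13.6
ee_pos: [0.3951, -0.3458, 0.0225]
eef_rot: [-3.14, 0.0, 2.095]
force: [0.2, 0.2, -0.3]
grip_width: 0.0442
time_s: 14.02
ee_pos: [0.3946, -0.3453, 0.0422]
eef_rot: [-3.14, -0.002, 2.095]
force: [-0.3, 0.5, -5.1]
grip_width: 0.0395
```

```bash
python3 -m creep '{"translation":[[0,0,20],[0,0,45],[3,7,70],[10,23,85],[22,50,90]],"yaw":[0,0,0,0,-0.05],"gripper":[220,220,220,220,220]}' 
python3 -m creep '{"translation":[[14,31,0],[28,62,0],[42,93,0],[56,124,0],[70,155,0]],"yaw":[-0.09,-0.18,-0.27,-0.36,-0.45],"gripper":[220,220,220,220,220]}'
python3 -m creep '{"translation":[[14,31,0],[28,62,0],[42,93,0],[56,124,0],[70,155,0]],"yaw":[-0.09,-0.18,-0.27,-0.36,-0.45],"gripper":[220,220,220,220,220]}'
python3 -m creep '{"translation":[[14,31,0],[28,62,0],[42,93,0],[56,124,0],[70,155,0]],"yaw":[-0.09,-0.18,-0.27,-0.36,-0.45],"gripper":[220,220,220,220,220]}'
```

```text
time_s: 14.43
ee_pos: [0.4169, -0.2966, 0.1357]
eef_rot: [-3.141, 0.003, 2.043]
force: [0.7, -1.2, -6.1]
grip_width: 0.0393
time_s: 14.85
ee_pos: [0.4873, -0.14, 0.1366]
eef_rot: [3.142, 0.003, 1.589]
force: [0.9, -0.7, -4.4]
grip_width: 0.0396
time_s: 15.27
ee_pos: [0.5576, 0.0168, 0.1375]
eef_rot: [3.141, 0.003, 1.134]
force: [0.8, -1.3, -5.5]
grip_width: 0.0399
time_s: 15.68
ee_pos: [0.6278, 0.1735, 0.1382]
eef_rot: [3.141, 0.003, 0.68]
force: [0.7, -0.8, -4.4]
grip_width: 0.0396
```

```bash
python3 -m creep '{"translation":[[8,25,0],[17,53,-15],[17,53,-50],[17,53,-80],[17,53,-100]],"yaw":[-0.05,-0.097,-0.097,-0.097,-0.097],"gripper":[220,220,220,220,220]}'
python3 - <<'E'
from h import *
s=shot("scene","pics/s5.png"); o=ctrl.get_obs();print(o["ee_pos"],o["eef_rot"])
cv2.imwrite("pics/s5c.png",cv2.resize(s["pixels"][200:340,240:420,::-1],None,fx=4,fy=4))
W=cloud(s);w=W[230:320,280:350].reshape(-1,3);
for lo in(.012,.03):
    p=w[(w[:,2]>lo)&(w[:,2]<.047)]; print(len(p),cv2.minAreaRect((p[:,:2]*1000).astype(np.float32)))
E
```

```text
time_s: 16.1
ee_pos: [0.6433, 0.2268, 0.0353]
eef_rot: [-3.141, 0.006, 0.584]
force: [-0.6, 0.4, -5.5]
grip_width: 0.0397
[0.64192234 0.2260103  0.03173907] [-3.13946022  0.01085959  0.58343662]
649 ((646.5532836914062, 225.11651611328125), (75.46207427978516, 61.94750213623047), 68.04146575927734)
443 ((645.782958984375, 226.33575439453125), (62.854827880859375, 70.30765533447266), 82.75873565673828)
```

View pics/s5c.png

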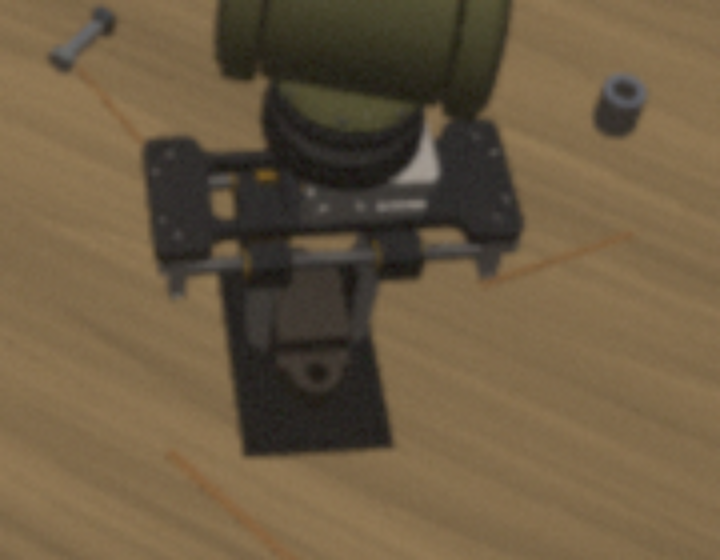

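The bracket lies lengthways over the pad, lug at (316,375) with the pad edges at 233 and 380. I lower it until contact.

```bash
python3 -m creep '{"translation":[[2,1,0],[2,1,-1],[2,1,-2],[2,1,-3]],"yaw":[0,0,0,0],"gripper":[220,220,220,220]}' 
python3 -m creep '{"translation":[[0,0,-1],[0,0,-2],[0,0,-2]],"yaw":[0,0,0],"gripper":[220,220,220]}'
```

```text
time_s: 16.48
ee_pos: [0.6448, 0.2272, 0.0307]
eef_rot: [-3.14, 0.008, 0.583]
force: [0.4, 0.6, -5.4]
grip_width: 0.0398
time_s: 16.73
ee_pos: [0.645, 0.2272, 0.0292]
eef_rot: [-3.141, 0.007, 0.583]
force: [0.2, -0.2, -6.3]
grip_width: 0.0398
```

```bash
python3 -m creep '{"translation":[[0,0,-1],[0,0,-2],[0,0,-3],[0,0,-3]],"yaw":[0,0,0,0],"gripper":[220,220,220,220]}'
```

```text
time_s: 17.07
ee_pos: [0.6451, 0.2272, 0.0267]
eef_rot: [-3.141, 0.007, 0.583]
force: [-2.5, -1.4, -0.6]
grip_width: 0.0395
```

```bash
python3 -m creep '{"translation":[[0,0,0],[0,0,0],[0,0,0],[0,0,0],[0,0,0]],"yaw":[0,0,0,0,0],"gripper":[0,0,0,0,0]}' 25
python3 -m creep '{"translation":[[0,0,0],[0,0,0],[0,0,10],[0,0,40],[0,0,75]],"yaw":[0,0,0,0,0],"gripper":[0,0,0,0,0]}'
python3 -m creep '{"translation":[[-30,12,5],[-65,27,5],[-100,42,5],[-135,57,5],[-160,67,5]],"yaw":[0,0,0,0,0],"gripper":[0,0,0,0,0]}'
python3 -m creep '{"translation":[[-30,12,0],[-60,25,0],[-75,31,0],[-75,31,-10],[-75,31,-20]],"yaw":[0,0,0,0,0],"gripper":[50,50,50,50,50]}'
cat > bk.py <<'E'
from h import *
s=shot("scene","pics/s6.png"); c=shot("top","pics/t6.png"); o=ctrl.get_obs();print(o["ee_pos"],o["eef_rot"])
def rect(p): return np.round(np.hstack(cv2.minAreaRect((p[:,:2]*1000).astype(np.float32))),1)
for nm,c,(u0,u1,v0,v1) in(("scene",s,(275,355,235,325)),("top",c,(140,205,115,185))):
    w=cloud(c)[v0:v1,u0:u1]; px=c["pixels"][v0:v1,u0:u1].astype(int)
    for lo,hi in((.013,.06),(.032,.042)):
        m=(w[...,2]>lo)&(w[...,2]<hi); m=cv2.morphologyEx(m.astype(np.uint8),cv2.MORPH_OPEN,np.ones((3,3)))>0; print(nm,lo,m.sum(),rect(w[m]))
    m=(px.sum(2)<130)|(w[...,2]>.013); m=cv2.morphologyEx(m.astype(np.uint8),cv2.MORPH_OPEN,np.ones((3,3)))>0;m&=(w[...,2]>-.01)&(w[...,2]<.008); print(nm,"pad",rect(w[m]))
E
python3 bk.py
```

```text
time_s: 17.48
ee_pos: [0.6452, 0.2273, 0.0269]
eef_rot: [-3.141, 0.007, 0.583]
force: [-0.0, 0.2, -0.7]
grip_width: 0.0698
time_s: 17.9
ee_pos: [0.6442, 0.227, 0.1013]
eef_rot: [-3.14, 0.011, 0.583]
force: [0.7, 0.1, -0.1]
grip_width: 0.0939
time_s: 18.32
ee_pos: [0.4817, 0.2949, 0.1073]
eef_rot: [-3.139, 0.01, 0.584]
force: [0.3, 0.9, 1.1]
grip_width: 0.094
time_s: 18.73
ee_pos: [0.407, 0.3264, 0.0878]
eef_rot: [-3.139, 0.008, 0.585]
force: [0.6, -1.5, 0.3]
grip_width: 0.0753
[0.40690736 0.32508092 0.08562824] [-3.13956635  0.01232364  0.58349575]
scene 0.013 649 [646.7 224.2  89.9  40.3  33.5]
scene 0.032 319 [646.4 224.2  45.   40.1  34.4]
scene pad [647.9 226.7 118.2  75.7  33.2]
top 0.013 417 [642.8 228.5  87.6  40.1  34.8]
top 0.032 225 [643.2 228.8  43.8  40.   35. ]
top pad [645.  229.9 118.3  79.2  32.1]
```

The bracket is about 2.5 mm from the pad centre and within about 1.5° of its long axis, with its top level, so it's good. Its centre in tool coordinates is about (642.7,225.8). Next is the short sleeve.

```bash
python3 -m creep '{"translation":[[2,1,-20],[2,1,-40],[2,1,-55],[2,1,-61],[2,1,-62]],"yaw":[0,0,0,0,0],"gripper":[50,50,50,50,50]}' 25
python3 -m creep '{"translation":[[0,0,0],[0,0,0],[0,0,0],[0,0,0],[0,0,0]],"yaw":[0,0,0,0,0],"gripper":[220,220,220,220,220]}'
python3 -m creep '{"translation":[[0,0,0],[0,0,0],[0,0,0],[0,0,0],[0,0,0]],"yaw":[0,0,0,0,0],"gripper":[220,220,220,220,220]}'
python3 -m creep '{"translation":[[0,0,0],[0,0,8],[0,0,25],[0,0,50],[0,0,70]],"yaw":[0,0,0,0,0],"gripper":[220,220,220,220,220]}'
```

```text
time_s: 19.25
ee_pos: [0.4091, 0.3253, 0.0224]
eef_rot: [-3.14, 0.015, 0.582]
force: [0.3, 0.3, 0.3]
grip_width: 0.0756
time_s: 19.67
ee_pos: [0.4094, 0.3254, 0.0229]
eef_rot: [-3.14, 0.014, 0.582]
force: [0.3, 0.3, -0.3]
grip_width: 0.0459
time_s: 20.08
ee_pos: [0.4094, 0.3255, 0.0231]
eef_rot: [-3.14, 0.014, 0.582]
force: [-1.3, -0.1, 3.7]
grip_width: 0.0253
time_s: 20.5
ee_pos: [0.4094, 0.3255, 0.0947]
eef_rot: [-3.14, 0.014, 0.583]
force: [0.6, 0.6, -0.5]
grip_width: 0.0249
```

```bash
python3 -m creep '{"translation":[[20,-9,5],[45,-19,10],[75,-32,10],[105,-45,10],[135,-58,10]],"yaw":[0,0,0,0,0],"gripper":[220,220,220,220,220]}' 
python3 -m creep '{"translation":[[30,-13,0],[60,-26,0],[85,-36,0],[98,-42,0],[98,-42,0]],"yaw":[0,0,0,0,0],"gripper":[220,220,220,220,220]}'
python3 -m creep '{"translation":[[0,0,-10],[0,0,-20],[0,0,-30],[0,0,-35],[0,0,-37]],"yaw":[0,0,0,0,0],"gripper":[220,220,220,220,220]}'
python3 - <<'E'
from h import *
s=shot("scene","pics/s7.png"); o=ctrl.get_obs();print(o["ee_pos"],o["eef_rot"])
cv2.imwrite("pics/s7c.png",cv2.resize(s["pixels"][200:340,240:420,::-1],None,fx=4,fy=4))
E
```

```text
time_s: 20.92
ee_pos: [0.5456, 0.2667, 0.1053]
eef_rot: [-3.14, 0.013, 0.583]
force: [-0.8, 1.0, -1.2]
grip_width: 0.0253
time_s: 21.33
ee_pos: [0.6454, 0.2228, 0.1051]
eef_rot: [-3.14, 0.013, 0.58]
force: [-0.7, -0.6, -1.6]
grip_width: 0.0253
time_s: 21.75
ee_pos: [0.6444, 0.2231, 0.0665]
eef_rot: [-3.139, 0.016, 0.581]
force: [-0.3, -0.3, -1.1]
grip_width: 0.025
[0.64467154 0.22306197 0.06688176] [-3.13939923  0.0150858   0.58088517]
```

View pics/s7c.png

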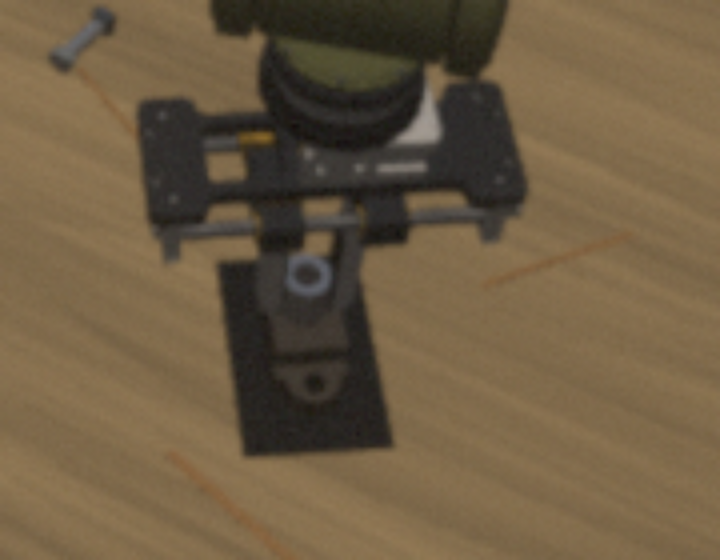

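The short sleeve hangs upright over the bracket's block, its top ring at (309,276). I shift it (−1.5,+2.5) mm and lower it 8 mm to contact.

```bash
python3 -m creep '{"translation":[[-1,2,0],[-1.5,2.5,-2],[-1.5,2.5,-4],[-1.5,2.5,-5],[-1.5,2.5,-6]],"yaw":[0,0,0,0,0],"gripper":[220,220,220,220,220]}' 
python3 -m creep '{"translation":[[0,0,-1],[0,0,-2],[0,0,-2.5],[0,0,-2.5]],"yaw":[0,0,0,0],"gripper":[220,220,220,220]}'
```

```text
time_s: 22.22
ee_pos: [0.6432, 0.2256, 0.0609]
eef_rot: [-3.14, 0.015, 0.581]
force: [0.4, 0.6, -1.2]
grip_width: 0.0254
time_s: 22.55
ee_pos: [0.6434, 0.2256, 0.0591]
eef_rot: [-3.14, 0.014, 0.581]
force: [-2.0, -0.6, 4.8]
grip_width: 0.0251
```

```bash
python3 -m creep '{"translation":[[0,0,0],[0,0,0],[0,0,0],[0,0,0],[0,0,0]],"yaw":[0,0,0,0,0],"gripper":[60,60,60,60,60]}' 30
python3 -m creep '{"translation":[[0,0,0],[0,0,10],[0,0,35],[0,0,65],[0,0,80]],"yaw":[0,0,0,0,0],"gripper":[60,60,60,60,60]}'
python3 -m creep '{"translation":[[-27,-27,0],[-54,-54,0],[-81,-81,0],[-108,-108,0],[-135,-135,0]],"yaw":[-0.1,-0.2,-0.3,-0.4,-0.5],"gripper":[60,60,60,60,60]}'
python3 -m creep '{"translation":[[-27,-27,0],[-54,-54,0],[-75,-75,0],[-83,-83,0],[-83,-83,-10]],"yaw":[-0.08,-0.08,-0.08,-0.08,-0.08],"gripper":[60,60,60,60,60]}'
python3 - <<'E'
from h import *
s=shot("scene","pics/s8.png"); o=ctrl.get_obs();print(o["ee_pos"],o["eef_rot"])
cv2.imwrite("pics/s8c.png",cv2.resize(s["pixels"][110:330,130:370,::-1],None,fx=2.7,fy=2.7))
W=cloud(s)[235:325,275:355].reshape(-1,3)
for lo,hi in((.045,.08),(.032,.042)):
    p=W[(W[:,2]>lo)&(W[:,2]<hi)]; print(cv2.minAreaRect((p[:,:2]*1000).astype(np.float32)),p[:,2].max())
E
```

```text
time_s: 22.97
ee_pos: [0.6434, 0.2256, 0.059]
eef_rot: [-3.14, 0.014, 0.581]
force: [-0.3, 0.2, -0.6]
grip_width: 0.0551
time_s: 23.38
ee_pos: [0.6442, 0.2259, 0.1435]
eef_rot: [-3.141, 0.011, 0.581]
force: [0.7, 0.8, 0.7]
grip_width: 0.0718
time_s: 23.8
ee_pos: [0.5078, 0.0899, 0.1442]
eef_rot: [-3.141, 0.01, 0.076]
force: [0.3, -0.6, 0.9]
grip_width: 0.0723
time_s: 24.22
ee_pos: [0.4249, 0.0057, 0.1361]
eef_rot: [-3.141, 0.006, -0.006]
force: [0.2, -0.1, 0.1]
grip_width: 0.0716
[0.42478582 0.00653033 0.13343409] [-3.14080962  0.00848458 -0.0053419 ]
((647.6705932617188, 224.5384063720703), (24.03133773803711, 25.64937400817871), 75.98855590820312) 0.07093188942073114
((647.5653076171875, 225.34776306152344), (43.98533248901367, 39.898460388183594), 33.77189254760742) 0.04168829787901116
```

View pics/s8c.png

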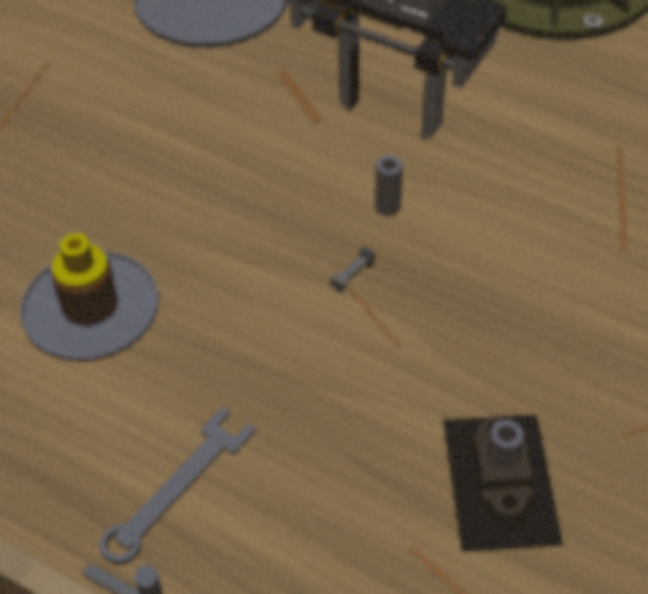

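The short sleeve stands upright, centred on the block within 1 mm (507,435). The bolt and spanner are untouched. I pick up the tall sleeve (388,185), with the gripper above it.

```bash
python3 -m creep '{"translation":[[0,1,-30],[0,1,-60],[0,1,-80],[0,1,-93],[0,1,-97]],"yaw":[0,0,0,0,0],"gripper":[60,60,60,60,60]}' 30
python3 -m creep '{"translation":[[0,0,0],[0,0,0],[0,0,0],[0,0,0],[0,0,0]],"yaw":[0,0,0,0,0],"gripper":[220,220,220,220,220]}'
python3 -m creep '{"translation":[[0,0,0],[0,0,0],[0,0,0],[0,0,0],[0,0,0]],"yaw":[0,0,0,0,0],"gripper":[220,220,220,220,220]}'
python3 -m creep '{"translation":[[0,0,0],[0,0,8],[0,0,25],[0,0,45],[0,0,60]],"yaw":[0,0,0,0,0],"gripper":[220,220,220,220,220]}'
```

```text
time_s: 24.68
ee_pos: [0.4245, 0.0085, 0.0341]
eef_rot: [-3.14, 0.012, -0.004]
force: [-0.6, -0.4, 0.1]
grip_width: 0.0718
time_s: 25.1
ee_pos: [0.4249, 0.0085, 0.0347]
eef_rot: [-3.141, 0.011, -0.004]
force: [0.0, 0.0, -0.9]
grip_width: 0.0417
time_s: 25.52
ee_pos: [0.4252, 0.0084, 0.0351]
eef_rot: [-3.141, 0.01, -0.004]
force: [-0.5, -0.2, 6.6]
grip_width: 0.026
time_s: 25.93
ee_pos: [0.4252, 0.0084, 0.0966]
eef_rot: [-3.141, 0.01, -0.004]
force: [-0.2, -0.2, -1.5]
grip_width: 0.0257
```

Moving to (654,27.5): shift (229,19). The sleeve's foot is about 60 mm up, clear of the bolt.

```bash
python3 -m creep '{"translation":[[20,2,0],[50,4,0],[80,7,0],[110,9,0],[135,11,0]],"yaw":[0,0,0,0,0],"gripper":[220,220,220,220,220]}' 
python3 -m creep '{"translation":[[30,3,0],[60,5,0],[85,7,0],[94,8,0],[94,8,-10]],"yaw":[0,0,0,0,0],"gripper":[220,220,220,220,220]}'
python3 -m creep '{"translation":[[0,0,-15],[0,0,-30],[0,0,-40],[0,0,-44],[0,0,-44]],"yaw":[0,0,0,0,0],"gripper":[220,220,220,220,220]}'
```

```text
time_s: 26.35
ee_pos: [0.5617, 0.0196, 0.0969]
eef_rot: [-3.141, 0.01, -0.004]
force: [-0.3, -0.0, -1.2]
grip_width: 0.0257
time_s: 26.77
ee_pos: [0.6576, 0.0278, 0.0881]
eef_rot: [-3.141, 0.007, -0.004]
force: [-0.8, -0.9, -1.2]
grip_width: 0.0259
time_s: 27.18
ee_pos: [0.6566, 0.0278, 0.043]
eef_rot: [-3.14, 0.009, -0.004]
force: [-0.2, 0.7, -2.9]
grip_width: 0.026
```

```bash
python3 -m creep '{"translation":[[-2,0,-2],[-2.5,0,-4],[-2.5,0,-5],[-2.5,0,-6],[-2.5,0,-6]],"yaw":[0,0,0,0,0],"gripper":[220,220,220,220,220]}' 
python3 -m creep '{"translation":[[0,0,-1],[0,0,-2],[0,0,-2.5],[0,0,-2.5]],"yaw":[0,0,0,0],"gripper":[220,220,220,220]}'
```

```text
time_s: 27.6
ee_pos: [0.6542, 0.0278, 0.0371]
eef_rot: [-3.14, 0.009, -0.004]
force: [-0.1, -1.1, -2.5]
grip_width: 0.0259
time_s: 27.93
ee_pos: [0.6544, 0.0277, 0.0352]
eef_rot: [-3.14, 0.008, -0.004]
force: [-1.7, 0.6, 4.2]
grip_width: 0.0262
```

Contact at pick height. I release, retreat and check.

```bash
python3 -m creep '{"translation":[[0,0,0],[0,0,0],[0,0,0],[0,0,0],[0,0,0]],"yaw":[0,0,0,0,0],"gripper":[60,60,60,60,60]}'
python3 -m creep '{"translation":[[0,0,0],[0,0,10],[0,0,35],[0,0,70],[0,0,105]],"yaw":[0,0,0,0,0],"gripper":[60,60,60,60,60]}'
python3 -m creep '{"translation":[[-35,0,10],[-70,0,20],[-105,0,30],[-140,0,40],[-175,0,50]],"yaw":[0,0,0,0,0],"gripper":[60,60,60,60,60]}'
python3 -m creep '{"translation":[[-35,0,0],[-70,0,0],[-90,0,0],[-90,0,0],[-90,0,0]],"yaw":[0,0,0,0,0],"gripper":[60,60,60,60,60]}'
python3 - <<'E'
from h import *
s=shot("scene","pics/s9.png"); c=shot("top","pics/t9.png"); cv2.imwrite("pics/s9c.png",cv2.resize(s["pixels"][110:330,110:370,::-1],None,fx=3,fy=2.7))
W=np.vstack([cloud(s).reshape(-1,3)]); T=cloud(c).reshape(-1,3)
for nm,W in(("scene",W),("top",T)):
  for n,x,y,lo,hi in(("plug hub",.663,-.17,.075,.1),("piston",.663,-.17,.03,.052),("tall",.654,.028,.03,.08),("tall top",.654,.028,.054,.08),("short",.643,.226,.045,.085)):
    p=W[(np.hypot(W[:,0]-x,W[:,1]-y)<.045)&(W[:,2]>lo)&(W[:,2]<hi)]
    if len(p)>4: print(nm,n,np.round(np.hstack(cv2.minAreaRect((p[:,:2]*1000).astype(np.float32))),1),np.percentile(p[:,2],95).round(4))
E
```

```text
time_s: 28.35
ee_pos: [0.6544, 0.0278, 0.0351]
eef_rot: [-3.14, 0.008, -0.004]
force: [-0.5, 0.4, -0.3]
grip_width: 0.056
time_s: 28.77
ee_pos: [0.654, 0.0278, 0.1416]
eef_rot: [-3.14, 0.01, -0.004]
force: [-0.2, 0.1, -0.3]
grip_width: 0.072
time_s: 29.18
ee_pos: [0.4771, 0.0278, 0.1926]
eef_rot: [-3.141, 0.009, -0.004]
force: [0.6, -0.1, 0.1]
grip_width: 0.0719
time_s: 29.6
ee_pos: [0.3872, 0.0278, 0.1937]
eef_rot: [-3.14, 0.006, -0.004]
force: [0.5, 0.0, -0.4]
grip_width: 0.0719
scene plug hub [ 667.9 -172.9   27.    24.6   24.1] 0.0878
scene piston [ 676.3 -164.1   30.4   51.7   45.7] 0.0514
scene tall [658.   26.5  26.2  25.4  23.5] 0.0602
scene tall top [657.3  26.3  24.8  25.   23.5] 0.0607
scene short [648.  224.6  24.7  24.7  57.1] 0.069
top plug hub [ 663.7 -168.7   22.4   24.    44.7] 0.0896
top piston [ 658.1 -162.6   52.2   34.5   42.1] 0.0517
top tall [652.5  31.2  24.6  23.3  85.5] 0.0628
top tall top [652.9  29.8  22.   22.4  85.5] 0.0642
top short [643.3 228.5  24.3  24.3  44.5] 0.0704
```

View pics/s9c.png

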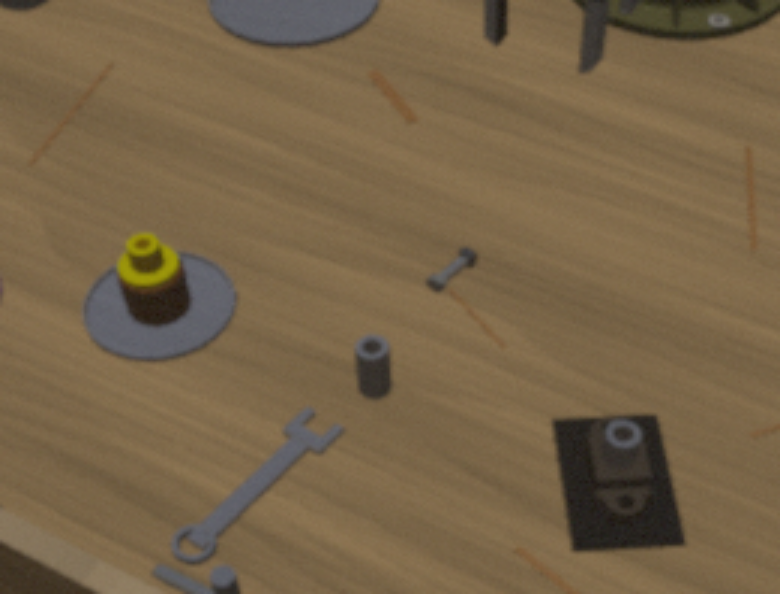

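Everything stands as asked: plug in piston (150,280), tall sleeve (373,365), short sleeve on bracket on pad (622,450). The bolt and spanner are where they were, and the gripper is clear. Handing in.

```bash
python3 -c "
from station import ctrl; print(ctrl.hand_in())"
```

```text
the job is handed in; nothing more can be done
None
```

I laid out all five parts in the order asked and handed the job in at about 30 s on the robot's clock. The gripper is open and touching nothing.

- **Dish:** I used the small grey one (about 120 mm measured, 400 mm from the pad) and left the purple one and the large grey one alone.
- **Piston and plug:** the piston stands within about 1 mm of the dish centre. The plug touched down in its mouth at the predicted seated height, to 0.1 mm.
- **Bracket:** it lies flat, about 2.5 mm off the pad centre and within about 1–3° of its long axis. I left that as good enough.
- **Short sleeve:** it stands upright within about 1 mm of the middle of the bracket's top.
- **Tall sleeve:** it stands upright within about 2 mm of the midpoint between dish and pad.
- **Bolt and spanner:** they look unmoved in the last picture; I did not measure them.

**Disagreement:** the two cameras differed by 4–5 mm throughout. I corrected for it using the known position of the fingers, so the figures above compare points within one camera. The last check, of the piston's upper edge with the plug on top, was not usable because the plug hides the rim. The piston figure comes from the measurement before the plug went in.

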